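Present a coated glass plate for inspection

ROBOT

A 6-joint arm with a two-finger parallel gripper is mounted at the origin on the work surface. World frame = base frame: x ahead of the robot, y to its left, z up, the work surface at z = 0. Lengths are in m, angles in degrees, forces in N, time in s.
With the tool pointing down it reaches from about 0.4 to 0.825 m from the base axis. Payload 7 kg.
Tool frame: the origin (TCP) lies midway between the tips of the shut fingers; the grasp point (between the pads) lies hold_point_z behind it (hold_point_z is the distance from the TCP to the grasp point, in m); z points along the fingers, y is the line along which they close (so a half turn about z gives the same grasp; the last joint's range is limited). The gripper opens to 88 mm and grips with 3 to 60 N. Pads are 19 mm wide; open, the fingers measure 130 mm over their backs; the gripper's body (78 mm by 193 mm) begins 47 mm behind the grasp point.
Start: joints at [-55.113, 20.546, 0.682, 0, -70.136, -16.507], TCP at [0.213, -0.641, 0.227] pointing down, gripper open.
Joint ranges: [-176.03, 176.03], [-82.01, 121.73], [-58.28, 71.71], [-173.87, 95.51], [-174.79, -0.11], [-173.66, 173.66]. Speed limits (degrees/s): [136.94, 136.94, 172.46, 180, 180, 180].

INTERFACE

Orientations are given as [roll, pitch, yaw] about the fixed x, y, z axes, in that order (R = Rz(yaw) Ry(pitch) Rx(roll)).
In Python, from plant import * gives the robot as it stands.
- The arm moves only by the tool step_arm, never from a script. Its argument "steps" is a list that holds one entry, the list of rows, each a list of 6 numbers: the shift along the tool's x, y, z scaled (see below), then the turn, a rotation vector about the tool's x, y, z scaled (see below). In form: [[[tx, ty, tz, wx, wy, wz], ...]]. A call has 1 to 20 rows; each row is the pose to reach, as a shift and turn from the pose commanded when the call began, along the tool's axes at that moment; what a row does not reach only later rows make up. The controller multiplies each number of a shift by 100 mm and each number of a turn by 0.5 rad. A row lasts 1/10 s, in which the tool goes at most 50 mm and 8.59 degrees, less where a joint would pass 70% of its speed; a pose out of reach is approached as far as the arm can. A call with a number of a shift or a turn outside -1 to 1 is refused whole. A call with a gripper value outside its range is refused whole. "jaw" is the closure in counts, from 0 (fully open) to 255 (shut), set as the call begins (left out, the last holds). The fingers move at their own pace and stop on an object; the grip force is fixed at half the most. Time passes only in rows, so rows that repeat a pose let the fingers close. It gives the time, the measured TCP pose, the force, the opening and the grip force at its end, in the units of the state.
- get_obs(): the state, without advancing time (a new reading comes with each control period).
- snapshot(name): name is "side" or "top" or "wrist"; returns (picture, depth): 420x560x3 uint8, red, green, blue; 420x560 float32, m along the optical axis (not along the pixel's ray), 0 where there is no reading.
- calibration(name): a dict with "mtx" (3x3 intrinsics, pixels), "rvec" (rotation vector, rad) and "tvec" (3), from world to camera coordinates, as OpenCV has them. Camera axes: x right, y down, z forward; pixel columns grow to the right and rows downward; lengths in m; the calibration is good to about 2 mm. A picture is of the moment at which its call begins: read the wrist's pose just before it. calibration takes no time and is no camera call; for the wrist camera it gives the pose at the moment of the call.
- close_job(): hands the job in; it is judged then, once.
The state is a dict: "clock": time; "joint_pos": joint angles; "qvel": joint speeds; "tau": joint torques, N m; "tool_pos": TCP position; "orientation": TCP orientation; "force": force on the tool from outside, world axes, zero at the start; "moment": the same for the moment, N m; "opening": finger opening in m; "gripper_force": force on a finger pad.
Only numpy, scipy, OpenCV 4.12 (cv2) and the standard library are available. Lean on these libraries where they do the work, as an engineer would, in place of code of your own. Each camera call takes 0.05 s, during which the arm holds its last target. There are 200 camera calls.

TASK

One glass plate in the drying rack has a white frosted end, marked by a small corner notch, with an orange label on one face. Handling it only by the frosted end, lift it out, lay it on the blue sloped rest with the label face up and let go of it there; then take it by the frosted end again and hold the plate level, label up, with its clear part centred over the lit panel, about 12 cm above it. Finish while still holding it there; leave the grey blanks in the rack and the tape, bottle and brush where they are.

Things in the scene. Friction and masses are not known exactly. Their poses are not given: they have to be found in the camera images.
- plate_center (a point): Centre of the glass plate, a slab 150 x 9 x 50 mm (x, y, z), 0.14 to 0.23 kg; the end from x = +25 to +75 mm is white and frosted, the rest clear greenish. Axes: x along the length to the frosted, notched end; y out of the label face; z across the width to the long edge that has the notch. It starts upright in a slot of the rack, z up, any heading.
- plate_frost (a point): Centre of the plate's frosted end, 50 mm along +x from plate_center; same axes. Grip here: across the 9 mm thickness while it stands, across the 50 mm width when it lies on the rest.
- plate_clear (a point): Centre of the plate's clear part, 25 mm along -x from plate_center; same axes.
- plate_notch (a point): The square notch of 10 x 10 mm cut out of the frosted end's corner, at x = +70, z = +20 mm from plate_center.
- rack_middle (a point): Middle of the fixed drying rack, a black disc of 176 mm diameter, 12 mm thick, with three parallel slots along its x, 58 mm apart in its y, in which plates stand on a long edge 16 mm above the table. Slot cheeks hold the middle 40 mm of a plate and rise 22 mm up it; its ends are free. The point is on the middle slot's floor. The rack may face any way.
- rest_seat (a point): Where the plate's centre comes to lie on the fixed sloped rest, 125 mm above the table. Axes: z up, x horizontal, the way the sloped face looks, y along the face. The face leans 45 degrees: outward normal (0.707, 0, 0.707), up the face (-0.707, 0, 0.707). The face is 4.5 mm below the point along the normal; a lip 25 mm down the face carries the plate's lower long edge.
- panel_top (a point): Middle of the upper face of the lit inspection panel, a fixed flat grey box 150 x 150 x 24 mm with a luminous white square; 24 mm above the table.
- blank1_center (a point): A plain grey plate, 150 x 9 x 50 mm (x, y, z), without notch, standing on a long edge in a slot of the rack: a bystander, leave it there. The point is its centre.
- blank2_center (a point): A plain grey plate, 150 x 9 x 50 mm (x, y, z), without notch, standing on a long edge in a slot of the rack: a bystander, leave it there. The point is its centre.
- tape: Yellow roll of tape lying flat, 90 mm diameter, 24 mm high: bystander. Origin under its centre.
- cleaner: Cleaner bottle, 60 mm diameter, 150 mm high: bystander. Origin under its centre.
- brush: Flat brush with a wooden handle, about 0.2 m long, lying beyond the panel: bystander.
- plate: The same glass plate; origin at the middle of its lower (un-notched) long edge, 25 mm along -z from plate_center, same axes.
- rest: The rest; origin on the table under rest_seat, same axes. Blue face 50 mm wide in y, ending 19 mm up the face from rest_seat; lip 6.5 mm proud of the face; post 36 mm wide, foot 110 x 80 x 10 mm. The longer plate sticks out at both sides; the frosted end must stick out clear of the rest to be gripped. A plate let go within 5 mm of its seat settles onto face and lip.
Mind the look-alikes: they are no part of the job. Several things have the shape of the plate; the one meant has the colours described above.

How it is judged (in metres and radians):
On the way:
1. the plate lies let go on the sloped rest, label face up (contact force between plate and rest above 0.3 N and contact force between the fingers and plate below 0.1 N and angle between plate_center's own y axis and vertical between 0.6 and 0.97 rad and angle between plate_center's own x axis and vertical between 1.45 and 1.69 rad and distance between plate_center and rest_seat below 0.035 m and linear speed of plate below 0.03 m/s), for 0.2 s.
At the end, for the whole second after the job is handed in: The fingers hold the plate by its frosted end (grasp within 35 mm of its centre), label face up and level within 0.2 rad, the clear part's centre within 35 mm sideways of the panel's middle, the plate's centre 0.10 to 0.22 m above the table, still, carried by nothing else (contact force between the fingers and plate above 1 N and angle between plate_center's own y axis and vertical below 0.2 rad and horizontal distance between plate_clear and panel_top below 0.035 m and height (world z) of plate_center between 0.1 and 0.22 m and distance between the grasp point and plate_frost below 0.035 m and contact force between plate and rest below 0.1 N and linear speed of plate below 0.03 m/s); the arm keeps its last pose, push and grip.
It fails at once if the fingers grip the plate by its clear part (contact force between the fingers and plate above 0.5 N and x of the grasp point in the frame of plate_center below 0.018 m).
It fails at once if the plate is dropped onto the table (height (world z) of plate_center below 0.032 m).
It fails at once if a grey blank is knocked out of its place (20 mm) or tipped (distance of any of blank1_center, blank2_center from where it was at the start of the episode above 0.02 m or angle between any of blank1_center, blank2_center's own z axis and vertical above 0.5 rad).
It fails at once if the tape, bottle or brush is pushed away (30 mm) (distance of any of tape, cleaner, brush from where it was at the start of the episode above 0.03 m).
It also fails if it takes over 58 s, if anything falls off the work surface, if the arm or the gripper's body presses on something with over 40 N, if the wrist force passes 120 N, or if a joint passes its speed limit or range.

## Working session

There is one attempt and no reset: what is moved stays moved. The work goes in short steps, Python scripts to look and compute and a tool call to move; the robot and the scene stay as the last step left them, time stands still between calls to the robot, and variables do not carry over. Pictures are saved under pics/ and viewed, at most 10 in all, crops included, and the job is handed in when it is done.

Besides the shell and the picture viewer there is one more tool, called after "Call:" in YAML: its name, and indented under it one key for each argument. step_arm: Moves the arm, as the interface text tells. Its arguments: {"type":"object","properties":{"steps":{"type":"array","items":{"type":"array","items":{"type":"array","items":{"type":"number","minimum":-1,"maximum":1}}}},"jaw":{"type":"number"}},"required":["steps"]}

```bash
mkdir -p pics; ls; cat > h.py <<'E'
from plant import *
import numpy as np, cv2
from scipy.spatial.transform import Rotation as R
def world(cal,d,u,v,z=None):
    K=cal['mtx'];Rm=cv2.Rodrigues(np.array(cal['rvec'],float))[0];t=np.array(cal['tvec'],float).ravel()
    ray=np.linalg.inv(K)@np.array([u,v,1.0])
    if z is None: return Rm.T@(ray*d-t)
    c=-Rm.T@t; r=Rm.T@ray
    return c+r*(z-c[2])/r[2]
def cloud(cal,D):
    K=cal['mtx'];Rm=cv2.Rodrigues(np.array(cal['rvec'],float))[0];t=np.array(cal['tvec'],float).ravel()
    v,u=np.mgrid[:D.shape[0],:D.shape[1]]
    p=np.stack([(u-K[0,2])/K[0,0]*D,(v-K[1,2])/K[1,1]*D,D],-1)
    return (p-t)@Rm
E
python3 - <<'E'
from h import *
for n in ['top','side']:
    p,d=snapshot(n); c=calibration(n)
    cv2.imwrite(f'pics/{n}0.png',p[:,:,::-1]); np.savez(f'{n}0.npz',p=p,d=d,**c)
s=get_obs();print(s)
E
```

```text
pics
{'clock': 0.1, 'joint_pos': array([-5.51113074e+01,  2.05881698e+01,  6.39885976e-01, -1.93148747e-02,
       -7.01366602e+01, -1.65061204e+01]), 'qvel': array([-1.46990143e-02, -6.64492564e-02,  1.26675805e-01,  9.13932905e-02,
       -1.73607555e-02, -1.93769605e-05]), 'tau': array([-1.48158804e-03, -5.84162915e+01,  2.93754637e+01,  7.01547280e+00,
        1.02365695e-02, -5.48153241e-05]), 'tool_pos': array([ 0.21270424, -0.64014715,  0.22570851]), 'orientation': array([ 1.79913397e+02, -6.72660914e-03, -1.61623999e+02]), 'force': array([ 0.43363941,  0.27058938, -0.10215674]), 'moment': array([0.02258755, 0.04499858, 0.04943823]), 'gripper_force': 0.0, 'opening': 0.08721367907772667}
```

View pics/top0.png

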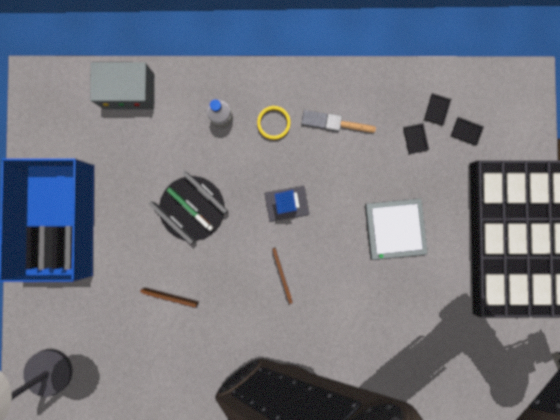

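View pics/side0.png

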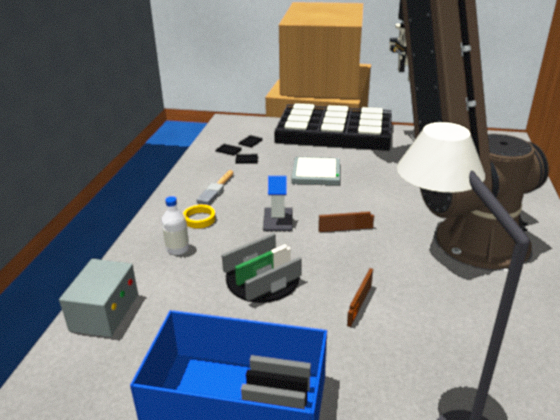

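Top view: the rack is at (192,208), with the white end of the green plate at (204,223). The rest is at (288,203), the panel at (397,229), the tape at (274,122), the bottle at (218,112) and the brush at (340,122). Things that could be taken for the plate: the grey blanks (206,192) and (173,223), the brown bars (170,297) and (282,275), and the grey and black slabs in the bin (50,248). My choice is the green and white plate in the middle slot. Next I measure it and crop in close.

```bash
python3 - <<'E'
from h import *
z=np.load('top0.npz');p,d=z['p'],z['d'];cal={k:z[k] for k in('mtx','rvec','tvec')}
C=cloud(cal,d)
print('cam',world(cal,1,280,210,0), cal['mtx'][0,0], d[210,280])
for n,u,v,h in [('frost end',210,228,.066),('clear end',168,190,.066),('frost/clear',196,214,.066),('b1a',187,173,.066),('b1b',226,214,.066),('b2a',153,204,.066),('b2b',193,243,.066),('rest',288,203,.13),('panel',397,229,.024),('tape',274,122,.02),('bottle',218,115,.1),('brick',170,297,.02),('brick2',282,275,.02)]:
    print(n,world(cal,None,u,v,h).round(3),C[v,u].round(3))
def crop(a,x0,y0,w,h,s): return cv2.resize(a[y0:y0+h,x0:x0+w,::-1],None,fx=s,fy=s,interpolation=cv2.INTER_CUBIC)
zs=np.load('side0.npz')
a=crop(p,140,160,100,95,4); b=crop(p,255,175,100,95,4);c=crop(zs['p'],210,160,200,150,4)
cv2.imwrite('pics/c1.png',np.vstack([np.hstack([a,b])[:, :],])) 
c=crop(zs['p'],215,165,160,140,5);cv2.imwrite('pics/c2.png',c[:600])
# panel by brightness
m=(p.min(2)>225)&(C[...,2]<.05)&(C[...,2]>.01)
mm=np.zeros_like(m);mm[190:270,360:435]=m[190:270,360:435]
print('panel',np.median(C[mm],0),mm.sum(),cv2.minAreaRect(C[mm][:,:2].astype(np.float32)))
E
```

```text
cam [0.52732425 0.01001438 0.        ] 459.30162952265636 1.1373702
frost end [0.48  0.189 0.066] [0.48  0.19  0.059]
clear end [0.577 0.297 0.066] [0.577 0.297 0.067]
frost/clear [0.516 0.225 0.066] [0.516 0.225 0.065]
b1a [0.621 0.248 0.066] [0.621 0.248 0.068]
b1b [0.515 0.148 0.066] [ 0.517  0.156 -0.003]
b2a [0.541 0.335 0.066] [0.541 0.334 0.068]
b2b [0.442 0.232 0.066] [ 0.439  0.245 -0.005]
rest [ 0.54  -0.008  0.13 ] [ 0.54  -0.009  0.122]
panel [ 0.475 -0.3    0.024] [ 0.475 -0.3    0.022]
tape [0.763 0.025 0.02 ] [ 0.767  0.026 -0.001]
bottle [0.762 0.165 0.1  ] [0.759 0.164 0.112]
brick [0.299 0.3   0.02 ] [0.303 0.294 0.049]
brick2 [0.355 0.005 0.02 ] [0.358 0.006 0.05 ]
panel [ 0.47760849 -0.29937266  0.02335193] 1790 ((0.4771234691143036, -0.2997235655784607), (0.11262018978595734, 0.11367301642894745), 5.315115928649902)
```

View pics/c1.png

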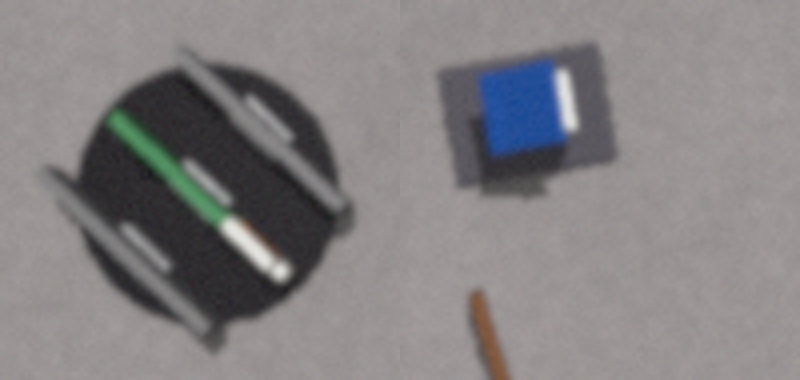

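View pics/c2.png

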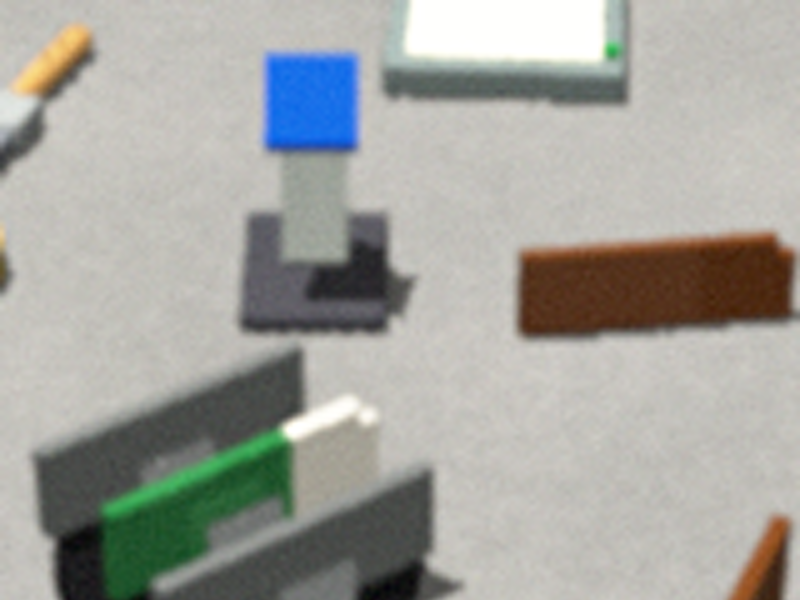

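```bash
python3 - <<'E'
from h import *
z=np.load('top0.npz');p,d=z['p'],z['d'];cal={k:z[k] for k in('mtx','rvec','tvec')}
C=cloud(cal,d)
np.set_printoptions(linewidth=200,suppress=True)
for v in (195,200,206,211,215): print(v,[tuple(C[v,u].round(3)) + (p[v,u].tolist(),) for u in range(268,308,3)])
m=(p[...,2]>120)&(p[...,0]<90);mm=np.zeros_like(m);mm[180:225,265:310]=m[180:225,265:310]
P=C[mm];P=P[P[:,2]>.05]
c=np.median(P,0);A=np.c_[P[:,:2],np.ones(len(P))];s=np.linalg.lstsq(A,P[:,2],rcond=None)[0];print(len(P),c,s)
print(cv2.minAreaRect(P[:,:2].astype(np.float32)),P.min(0),P.max(0))
# plate & frost
for nm,m in [('white',(p.min(2)>140)),('green',(p[...,1].astype(int)-p[...,0]>40))]:
    q=np.zeros_like(m);q[175:245,150:230]=m[175:245,150:230]
    P=C[q];P=P[(P[:,2]>.055)&(P[:,2]<.075)];print(nm,len(P),P.mean(0),cv2.minAreaRect(P[:,:2].astype(np.float32)))
E
```

```text
195 [(np.float64(0.567), np.float64(0.042), np.float64(0.009), [94, 91, 97]), (np.float64(0.567), np.float64(0.034), np.float64(0.013), [93, 90, 99]), (np.float64(0.567), np.float64(0.026), np.float64(0.012), [74, 83, 120]), (np.float64(0.561), np.float64(0.018), np.float64(0.107), [36, 80, 156]), (np.float64(0.561), np.float64(0.011), np.float64(0.109), [32, 77, 151]), (np.float64(0.56), np.float64(0.003), np.float64(0.117), [34, 77, 151]), (np.float64(0.56), np.float64(-0.004), np.float64(0.119), [36, 79, 153]), (np.float64(0.559), np.float64(-0.011), np.float64(0.128), [34, 79, 153]), (np.float64(0.559), np.float64(-0.018), np.float64(0.131), [58, 90, 163]), (np.float64(0.56), np.float64(-0.026), np.float64(0.117), [214, 215, 218]), (np.float64(0.567), np.float64(-0.038), np.float64(0.013), [115, 112, 116]), (np.float64(0.567), np.float64(-0.046), np.float64(0.01), [90, 85, 94]), (np.float64(0.567), np.float64(-0.054), np.float64(0.01), [93, 90, 97]), (np.float64(0.568), np.float64(-0.063), np.float64(-0.001), [139, 135, 136])]
200 [(np.float64(0.554), np.float64(0.042), np.float6
[... 3994 characters left out ...]
np.float64(-0.055), np.float64(0.003), [98, 95, 99]), (np.float64(0.514), np.float64(-0.063), np.float64(-0.004), [111, 107, 109])]
373 [ 0.54490677 -0.00137028  0.11658337] [-0.70235969 -0.38018806  0.50297698]
((0.5291042923927307, -0.0028274450451135635), (0.08447130024433136, 0.04921916872262955), 2.9908640384674072) [ 0.48564215 -0.02767298  0.10044648] [0.57170152 0.02309401 1.23988405]
white 70 [0.49825558 0.20870934 0.06471566] ((0.49685800075531006, 0.20741398632526398), (0.04898029565811157, 0.009161071851849556), 46.409114837646484)
green 124 [0.54894988 0.26293963 0.06602379] ((0.5483834743499756, 0.2619037628173828), (0.09489967674016953, 0.009147812612354755), 45.0230827331543)
```

```bash
cat >> h.py <<'E'
import json,os
def Rz(a): return R.from_euler('z',a,degrees=True)
def getcmd():
    if os.path.exists('cmd.json'):
        c=json.load(open('cmd.json')); return np.array(c[0]),R.from_quat(c[1])
    return np.array([.213,-.641,.227]),R.from_euler('xyz',[180,0,-161.62],degrees=True)
def plan(wps,save=True,nd=3):
    """wps: list of (pos, Rotation); prints one row per call; splits long ones; remembers the commanded pose"""
    p,r=getcmd()
    for tp,tr in wps:
        tp=np.array(tp,float)
        while True:
            s=r.inv().apply(tp-p)/.1; w=(r.inv()*tr).as_rotvec()/.5
            k=max(1,np.abs(np.r_[s,w]).max()); k=1 if k<1.0005 else k
            k=np.ceil(k); row=np.round(np.r_[s,w]/k,nd)
            n=max(np.linalg.norm(row[:3])*.1/.05,np.degrees(np.linalg.norm(row[3:])*.5)/8.59)
            p=p+r.apply(row[:3]*.1); r=r*R.from_rotvec(row[3:]*.5)
            print(row.tolist(),'rows>=%.1f'%n,'->',p.round(3),r.as_euler('xyz',degrees=True).round(1))
            if k==1: break
    if save: json.dump([p.tolist(),r.as_quat().tolist()],open('cmd.json','w'))
E
python3 - <<'E'
from h import *
import plant
print([ (k,getattr(plant,k)) for k in dir(plant) if not k.startswith('_') and isinstance(getattr(plant,k),(int,float))])
z=np.load('top0.npz');p,d=z['p'],z['d'];cal={k:z[k] for k in('mtx','rvec','tvec')}
C=cloud(cal,d)
m=(p[...,2].astype(int)-p[...,0]>80);mm=np.zeros_like(m);mm[180:225,265:310]=m[180:225,265:310]
P=C[mm];P=P[(P[:,2]>.095)&(P[:,2]<.145)&(P[:,0]>.525)]
for i in range(3):
    A=np.c_[P[:,:2],np.ones(len(P))];s=np.linalg.lstsq(A,P[:,2],rcond=None)[0];e=abs(A@s-P[:,2]);P=P[e<.006]
print(len(P),s,'normal heading',np.degrees(np.arctan2(-s[1],-s[0])),cv2.minAreaRect(P[:,:2].astype(np.float32)),P.mean(0))
m=(C[...,2]>.004)&(C[...,2]<.02);mm=np.zeros_like(m);mm[180:226,260:312]=m[180:226,260:312]
print('foot',cv2.minAreaRect(C[mm][:,:2].astype(np.float32)))
plan([([.213,-.641,.30],Rz(-161.62)*R.from_euler('x',180,degrees=True)),([.47,-.35,.30],Rz(-150)*R.from_euler('x',180,degrees=True)),([.50,0,.30],Rz(-140)*R.from_euler('x',180,degrees=True)),([.50,.12,.27],Rz(-133.4)*R.from_euler('x',180,degrees=True))])
E
```

```text
[('hold_point_z', 0.0188)]
306 [ 0.12175331 -0.81910291  0.05071019] normal heading 98.45466983613395 ((0.5448138117790222, -0.0005122572183609009), (0.046858686953783035, 0.0429326593875885), 9.22857666015625) [ 0.5458211  -0.00181398  0.11865155]
foot ((0.5461081266403198, -0.004940427839756012), (0.13725191354751587, 0.11864090710878372), 89.7999038696289)
[0.0, 0.0, -0.73, 0.0, 0.0, 0.0] rows>=1.5 -> [ 0.213 -0.641  0.3  ] [ 180.     0.  -161.6]
[-0.839, 0.488, 0.0, 0.0, 0.0, -0.101] rows>=1.9 -> [ 0.277 -0.568  0.3  ] [ 180.     0.  -158.7]
[-0.863, 0.445, 0.0, -0.0, 0.0, -0.102] rows>=1.9 -> [ 0.342 -0.495  0.3  ] [ 180.     0.  -155.8]
[-0.884, 0.4, 0.0, -0.0, 0.0, -0.101] rows>=1.9 -> [ 0.406 -0.423  0.3  ] [ 180.     0.  -152.9]
[-0.903, 0.355, 0.0, -0.0, 0.0, -0.102] rows>=1.9 -> [ 0.47 -0.35  0.3 ] [ 180.    0. -150.]
[-0.67, 0.96, 0.0, -0.0, 0.0, -0.116] rows>=2.3 -> [ 0.48  -0.233  0.3  ] [ 180.     0.  -146.7]
[-0.725, 0.92, 0.0, -0.0, 0.0, -0.116] rows>=2.3 -> [ 0.49  -0.117  0.3  ] [ 180.     0.  -143.3]
[-0.777, 0.876, 0.0, -0.0, 0.0, -0.117] rows>=2.3 -> [ 0.5 -0.   0.3] [ 180.    0. -140.]
[-0.771, 0.919, 0.3, -0.0, 0.0, -0.23] rows>=2.5 -> [0.5  0.12 0.27] [ 180.     0.  -133.4]
```

Call:
step_arm:
  steps:
    - [[0,0,-0.73,0,0,0],[0,0,-0.73,0,0,0]]
  jaw: 130

```text
clock: 0.3
tool_pos: [0.2127, -0.6413, 0.3024]
orientation: [-179.9, -0.0, -161.6]
force: [0.7, -0.8, 1.3]
opening: 0.0768
gripper_force: 0.0
```

Call:
step_arm:
  steps:
    - [[-0.839,0.488,0,0,0,-0.101],[-0.839,0.488,0,0,0,-0.101]]

```text
clock: 0.5
tool_pos: [0.2771, -0.5674, 0.2996]
orientation: [-180.0, 0.0, -158.8]
force: [0.7, 0.1, -0.3]
opening: 0.0613
gripper_force: 0.0
```

Call:
step_arm:
  steps:
    - [[-0.863,0.445,0,0,0,-0.102],[-0.863,0.445,0,0,0,-0.102]]

```text
clock: 0.7
tool_pos: [0.3421, -0.4933, 0.2992]
orientation: [180.0, 0.0, -155.7]
force: [1.2, -0.7, 0.4]
opening: 0.0462
gripper_force: 0.0
```

Call:
step_arm:
  steps:
    - [[-0.884,0.4,0,0,0,-0.101],[-0.884,0.4,0,0,0,-0.101]]

```text
clock: 0.9
tool_pos: [0.4065, -0.4204, 0.2994]
orientation: [180.0, -0.0, -152.8]
force: [0.2, 0.2, -0.0]
opening: 0.0431
gripper_force: 0.0
```

Call:
step_arm:
  steps:
    - [[-0.903,0.355,0,0,0,-0.102],[-0.903,0.355,0,0,0,-0.102]]

```text
clock: 1.1
tool_pos: [0.4707, -0.3476, 0.2994]
orientation: [180.0, 0.0, -149.9]
force: [0.3, -0.3, 0.3]
opening: 0.043
gripper_force: 0.0
```

Call:
step_arm:
  steps:
    - [[-0.67,0.96,0,0,0,-0.116],[-0.67,0.96,0,0,0,-0.116],[-0.67,0.96,0,0,0,-0.116]]

```text
clock: 1.4
tool_pos: [0.4798, -0.2294, 0.2994]
orientation: [180.0, 0.0, -146.5]
force: [0.2, -1.1, 0.6]
opening: 0.043
gripper_force: 0.0
```

Call:
step_arm:
  steps:
    - [[-0.725,0.92,0,0,0,-0.116],[-0.725,0.92,0,0,0,-0.116],[-0.725,0.92,0,0,0,-0.116]]

```text
clock: 1.7
tool_pos: [0.4896, -0.113, 0.2995]
orientation: [180.0, 0.0, -143.2]
force: [0.6, -0.2, 0.3]
opening: 0.0428
gripper_force: 0.0
```

Call:
step_arm:
  steps:
    - [[-0.777,0.876,0,0,0,-0.117],[-0.777,0.876,0,0,0,-0.117],[-0.777,0.876,0,0,0,-0.117]]

```text
clock: 2.0
tool_pos: [0.4997, 0.0037, 0.2993]
orientation: [180.0, 0.0, -139.9]
force: [-0.4, -0.3, -0.1]
opening: 0.0431
gripper_force: 0.0
```

Call:
step_arm:
  steps:
    - [[-0.771,0.919,0.3,0,0,-0.23],[-0.771,0.919,0.3,0,0,-0.23],[-0.771,0.919,0.3,0,0,-0.23],[-0.771,0.919,0.3,0,0,-0.23],[-0.771,0.919,0.3,0,0,-0.23]]

```text
clock: 2.5
tool_pos: [0.4995, 0.1208, 0.2692]
orientation: [180.0, -0.1, -133.3]
force: [0.3, 0.5, 0.6]
opening: 0.0431
gripper_force: 0.0
```

```bash
python3 - <<'E'
from h import *
p,d=snapshot('wrist');c=calibration('wrist')
np.savez('w1.npz',p=p,d=d,**c);cv2.imwrite('pics/w1.png',p[:,:,::-1])
C=cloud(c,d)
for nm,m in [('white',(p.min(2)>140)),('green',(p[...,1].astype(int)-p[...,0]>40)),('orange',(p[...,0].astype(int)-p[...,2]>80))]:
    q=m&(C[...,2]>.055)&(C[...,2]<.075)&(abs(C[...,0]-.53)<.1)&(abs(C[...,1]-.24)<.1)
    if nm=='orange': q=m
    P=C[q];print(nm,len(P),len(P) and (P.mean(0),cv2.minAreaRect(P[:,:2].astype(np.float32))))
E
```

```text
white 1100 (array([0.51657977, 0.20759377, 0.06492555]), ((0.5151274800300598, 0.22711625695228577), (0.11048644781112671, 0.12506920099258423), 46.62373352050781))
green 0 0
orange 1419 (array([0.54123137, 0.13276526, 0.04442298]), ((0.48974859714508057, 0.07016582787036896), (0.29009994864463806, 0.6227226853370667), 54.70148468017578))
```

View pics/w1.png

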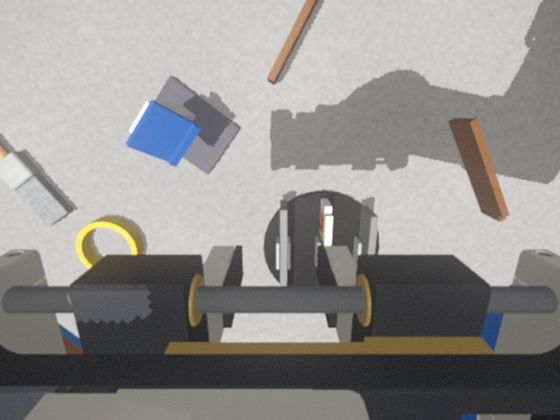

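The wrist view shows the white end at (328,225), with the notch at its near tip and the orange label on the left face at (322,222), the side that faces the tape. That confirms both the choice of plate and the label direction. Next I refine the plate line.

```bash
python3 - <<'E'
from h import *
z=np.load('w1.npz');p,d=z['p'],z['d'];C=cloud({k:z[k] for k in('mtx','rvec','tvec')},d)
q=np.zeros(d.shape,bool);q[190:250,312:342]=1
q&=(p.min(2)>150)&(C[...,2]>.058)&(C[...,2]<.074)
P=C[q];print(len(P),P.mean(0),cv2.minAreaRect(P[:,:2].astype(np.float32)));print(np.where(q.any(1))[0][[0,-1]],np.where(q.any(0))[0][[0,-1]])
q=np.zeros(d.shape,bool);q[195:260,278:292]=1;q&=(C[...,2]>.060)&(C[...,2]<.074);P=C[q];print('b1',cv2.minAreaRect(P[:,:2].astype(np.float32)))
q=np.zeros(d.shape,bool);q[195:260,364:380]=1;q&=(C[...,2]>.060)&(C[...,2]<.074);P=C[q];print('b2',cv2.minAreaRect(P[:,:2].astype(np.float32)))
D=R.from_euler('x',180,degrees=True)
h=-133.5
plan([([.498,.209,.17],Rz(h)*D),([.498,.209,.10],Rz(h)*D)],save=False)
E
```

```text
245 [0.49794602 0.20769008 0.06509727] ((0.49837249517440796, 0.20887088775634766), (0.041036058217287064, 0.00927223265171051), 46.45809555053711)
[214 245] [324 332]
b1 ((0.5447741746902466, 0.17326292395591736), (0.0694475769996643, 0.007993281818926334), 46.62255859375)
b2 ((0.4605512022972107, 0.2531832754611969), (0.052697066217660904, 0.009837867692112923), 47.43203353881836)
[-0.633, 0.626, 1.0, -0.0, 0.0, 0.003] rows>=2.7 -> [0.498 0.209 0.17 ] [ 180.     0.  -133.5]
[-0.0, 0.0, 0.7, -0.0, 0.0, 0.0] rows>=1.4 -> [0.498 0.209 0.1  ] [ 180.     0.  -133.5]
```

Call:
step_arm:
  steps:
    - [[-0.63,0.62,1.0,0,0,0],[-0.63,0.62,1.0,0,0,0],[-0.63,0.62,1.0,0,0,0],[-0.63,0.62,1.0,0,0,0]]

```text
clock: 2.95
tool_pos: [0.4966, 0.2085, 0.166]
orientation: [179.9, -0.3, -133.4]
force: [-0.4, 0.4, 0.5]
opening: 0.0432
gripper_force: 0.0
```

Call:
step_arm:
  steps:
    - [[0,0,0.3,0,0,0],[0,0,0.5,0,0,0],[0,0,0.7,0,0,0],[0,0,0.7,0,0,0]]

```text
clock: 3.35
tool_pos: [0.4973, 0.2067, 0.0982]
orientation: [180.0, -0.2, -133.5]
force: [0.9, -0.7, 0.7]
opening: 0.043
gripper_force: 0.0
```

Call:
step_arm:
  steps:
    - [[0,0,0.1,0,0,0],[0,0,0.2,0,0,0],[0,0,0.3,0,0,0],[0,0,0.4,0,0,0],[0,0,0.5,0,0,0],[0,0,0.6,0,0,0],[0,0,0.7,0,0,0],[0,0,0.74,0,0,0],[0,0,0.74,0,0,0]]

```text
clock: 4.25
tool_pos: [0.4977, 0.2085, 0.0247]
orientation: [180.0, -0.1, -133.4]
force: [-0.2, -1.8, 0.2]
opening: 0.0428
gripper_force: 0.0
```

```bash
python3 - <<'E'
from h import *
p,r=getcmd()
for s in ([-.63,.62,1],[0,0,.7],[0,0,.74]): p=p+r.apply(s)*.1
json.dump([p.tolist(),r.as_quat().tolist()],open('cmd.json','w'))
o=get_obs();print(p,r.as_euler('xyz',degrees=True),o['tool_pos'],o['orientation'],o['joint_pos'],o['force'])
E
```

```text
[0.49823774 0.20832808 0.026     ] [ 180.            0.         -133.40182859] [0.4976926  0.2085011  0.02473755] [ 1.79994519e+02 -8.40064222e-02 -1.33397281e+02] [ 4.35506312e+01  2.06078002e+01 -3.01646072e+01 -1.57865666e-03
 -3.93117717e+01 -8.69466943e+01] [-0.22906564 -1.77575198  0.22295554]
```

Call:
step_arm:
  steps:
    - [[0,0,0,0,0,0],[0,0,0,0,0,0],[0,0,0,0,0,0],[0,0,0,0,0,0],[0,0,0,0,0,0],[0,0,0,0,0,0],[0,0,0,0,0,0],[0,0,0,0,0,0]]
  jaw: 255

```text
clock: 5.05
tool_pos: [0.4981, 0.2089, 0.0258]
orientation: [-180.0, 0.0, -133.4]
force: [-1.3, -0.4, 3.2]
opening: 0.0092
gripper_force: 29.9
```

Call:
step_arm:
  steps:
    - [[0,0,-0.1,0,0,0],[0,0,-0.2,0,0,0],[0,0,-0.3,0,0,0],[0,0,-0.4,0,0,0],[0,0,-0.5,0,0,0],[0,0,-0.6,0,0,0],[0,0,-0.7,0,0,0],[0,0,-0.8,0,0,0],[0,0,-0.9,0,0,0],[0,0,-1,0,0,0]]

```text
clock: 6.05
tool_pos: [0.498, 0.2087, 0.1264]
orientation: [180.0, -0.0, -133.4]
force: [0.3, 0.0, -2.3]
opening: 0.0088
gripper_force: 30.0
```

```bash
cat >> h.py <<'E'
seat=np.array([.546,-.002,.125])
def restR(th=99):
    c,s=np.cos(np.radians(th)),np.sin(np.radians(th)); q=.70711
    n=np.array([q*c,q*s,q]); x=np.array([s,-c,0]); return R.from_matrix(np.c_[x,n,np.cross(x,n)])
D=R.from_euler('x',180,degrees=True)
E
python3 - <<'E'
from h import *
o=get_obs();print(o['opening'],o['gripper_force'],o['tool_pos'],o['force'])
p,r=getcmd();p=p+r.apply([0,0,-.1]);json.dump([p.tolist(),r.as_quat().tolist()],open('cmd.json','w'))
Rp=restR();pre=seat+Rp.apply([.048,.06,-.016+.01])
print(pre,(Rp*D).as_euler('xyz',degrees=True))
plan([([.50,.205,.226],r),([.50,.205,.27],Rz(-85)*D),([.56,.10,.33],Rz(-40)*D),([.60,.05,.33],Rz(9)*D)])
E
```

```text
0.0087665475732236 29.965743720531464 [0.4980139  0.20873746 0.1263999 ] [ 0.34187601  0.0033128  -2.26229603]
[0.58610839 0.05160333 0.16318377] [-135.    0.    9.]
[0.012, -0.036, -1.0, 0.0, 0.0, 0.0] rows>=2.0 -> [0.5   0.205 0.226] [ 180.     0.  -133.4]
[0.0, 0.0, -0.22, -0.0, 0.0, -0.845] rows>=2.8 -> [0.5   0.205 0.248] [ 180.     0.  -109.2]
[-0.0, 0.0, -0.22, -0.0, 0.0, -0.845] rows>=2.8 -> [0.5   0.205 0.27 ] [180.   0. -85.]
[0.549, -0.253, -0.3, -0.0, 0.0, -0.785] rows>=2.6 -> [0.53  0.153 0.3  ] [180.    0.  -62.5]
[0.604, -0.023, -0.3, -0.0, 0.0, -0.785] rows>=2.6 -> [0.56 0.1  0.33] [180.   0. -40.]
[0.314, 0.063, 0.0, -0.0, 0.0, -0.855] rows>=2.9 -> [0.58  0.075 0.33 ] [180.    0.  -15.5]
[0.26, 0.187, 0.0, -0.0, 0.0, -0.856] rows>=2.9 -> [0.6  0.05 0.33] [180.   0.   9.]
```

Call:
step_arm:
  steps:
    - [[0.003,-0.01,-0.3,0,0,0],[0.006,-0.02,-0.6,0,0,0],[0.01,-0.03,-0.8,0,0,0],[0.012,-0.036,-1,0,0,0]]

```text
clock: 6.45
tool_pos: [0.4998, 0.2053, 0.2272]
orientation: [180.0, 0.0, -133.4]
force: [-0.5, -0.2, -1.9]
opening: 0.0088
gripper_force: 30.0
```

Call:
step_arm:
  steps:
    - [[0,0,-0.05,0,0,-0.2],[0,0,-0.1,0,0,-0.4],[0,0,-0.15,0,0,-0.6],[0,0,-0.22,0,0,-0.845]]

```text
clock: 6.85
tool_pos: [0.4995, 0.2052, 0.2479]
orientation: [180.0, -0.0, -109.0]
force: [0.6, -0.2, -1.9]
opening: 0.0087
gripper_force: 30.0
```

Call:
step_arm:
  steps:
    - [[0,0,-0.05,0,0,-0.2],[0,0,-0.1,0,0,-0.4],[0,0,-0.15,0,0,-0.6],[0,0,-0.22,0,0,-0.845]]

```text
clock: 7.25
tool_pos: [0.4995, 0.2052, 0.2699]
orientation: [180.0, -0.0, -84.7]
force: [-0.1, -0.9, -2.1]
opening: 0.009
gripper_force: 30.0
```

Call:
step_arm:
  steps:
    - [[0.14,-0.06,-0.07,0,0,-0.2],[0.27,-0.12,-0.15,0,0,-0.4],[0.41,-0.19,-0.22,0,0,-0.6],[0.549,-0.253,-0.3,0,0,-0.785]]

```text
clock: 7.65
tool_pos: [0.5298, 0.1524, 0.3001]
orientation: [180.0, 0.0, -62.3]
force: [-0.6, 0.3, -2.4]
opening: 0.0086
gripper_force: 30.0
```

Call:
step_arm:
  steps:
    - [[0.15,-0.005,-0.07,0,0,-0.2],[0.3,-0.01,-0.15,0,0,-0.4],[0.45,-0.02,-0.22,0,0,-0.6],[0.604,-0.023,-0.3,0,0,-0.785]]

```text
clock: 8.05
tool_pos: [0.5598, 0.0998, 0.3301]
orientation: [180.0, 0.0, -39.8]
force: [1.1, 1.2, -2.8]
opening: 0.0088
gripper_force: 30.0
```

Call:
step_arm:
  steps:
    - [[0.08,0.015,0,0,0,-0.2],[0.16,0.03,0,0,0,-0.4],[0.24,0.045,0,0,0,-0.6],[0.314,0.063,0,0,0,-0.855]]

```text
clock: 8.45
tool_pos: [0.5798, 0.075, 0.3299]
orientation: [-180.0, 0.0, -15.3]
force: [0.4, 0.2, -1.8]
opening: 0.009
gripper_force: 30.0
```

Call:
step_arm:
  steps:
    - [[0.06,0.05,0,0,0,-0.2],[0.13,0.09,0,0,0,-0.4],[0.2,0.14,0,0,0,-0.6],[0.26,0.187,0,0,0,-0.856],[0.26,0.187,0,0,0,-0.856]]

```text
clock: 8.95
tool_pos: [0.6, 0.0499, 0.3296]
orientation: [180.0, 0.0, 9.1]
force: [-0.0, 0.6, -1.8]
opening: 0.0088
gripper_force: 30.0
```

```bash
python3 - <<'E'
from h import *
o=get_obs();print(o['opening'],o['gripper_force'],o['tool_pos'],o['orientation'],o['force'],o['joint_pos'])
Rp=restR();T=lambda x,y,z:(seat+Rp.apply([.048+x,y,-.016+z]),Rp*D)
half=Rz(9)*R.from_euler('x',157.5+45,degrees=True)
print(half.apply([0,0,1]),(Rp*D).apply([0,0,1]))
plan([([.595,.03,.32],half),([.59,.04,.30],Rp*D),T(0,.06,.01)])
E
```

```text
0.008819642539287223 29.964405298233032 [0.59998709 0.04988345 0.3295788 ] [1.79992467e+02 2.48701448e-02 9.07198000e+00] [-0.03688317  0.63819776 -1.82395945] [ 2.33302004e+01  1.09744357e+01  8.13893183e-01  1.19401891e-03
 -7.98654168e+01  7.57415709e+01]
[-0.05986488  0.37797196 -0.92387953] [-0.11061587  0.69840112 -0.70710678]
[-0.081, 0.19, 0.1, 0.785, 0.0, 0.0] rows>=2.6 -> [0.595 0.03  0.32 ] [-157.5   -0.     9. ]
[-0.034, -0.022, 0.226, 0.786, 0.0, 0.0] rows>=2.6 -> [0.59 0.04 0.3 ] [-135.   -0.    9.]
[-0.01, 0.441, 0.526, -0.0, 0.0, 0.0] rows>=1.4 -> [0.588 0.046 0.232] [-135.   -0.    9.]
[-0.01, 0.441, 0.526, -0.0, 0.0, 0.0] rows>=1.4 -> [0.586 0.052 0.163] [-135.   -0.    9.]
```

Call:
step_arm:
  steps:
    - [[-0.02,0.05,0.02,0.2,0,0],[-0.04,0.1,0.05,0.4,0,0],[-0.06,0.15,0.08,0.6,0,0],[-0.081,0.19,0.1,0.785,0,0],[-0.081,0.19,0.1,0.785,0,0]]

```text
clock: 9.45
tool_pos: [0.5947, 0.0283, 0.3187]
orientation: [-157.3, 0.2, 8.6]
force: [0.6, -1.2, -2.2]
opening: 0.0088
gripper_force: 30.0
```

Call:
step_arm:
  steps:
    - [[-0.01,-0.005,0.05,0.2,0,0],[-0.02,-0.01,0.1,0.4,0,0],[-0.03,-0.015,0.16,0.6,0,0],[-0.034,-0.022,0.226,0.786,0,0],[-0.034,-0.022,0.226,0.786,0,0]]

```text
clock: 9.95
tool_pos: [0.589, 0.0394, 0.2964]
orientation: [-134.8, 0.5, 8.8]
force: [-0.8, -0.3, -2.8]
opening: 0.009
gripper_force: 30.0
```

Call:
step_arm:
  steps:
    - [[-0.003,0.15,0.17,0,0,0],[-0.006,0.3,0.35,0,0,0],[-0.01,0.441,0.526,0,0,0],[-0.01,0.441,0.526,0,0,0]]

```text
clock: 10.35
tool_pos: [0.5865, 0.0473, 0.2289]
orientation: [-135.0, 0.3, 9.0]
force: [0.1, -0.2, -1.7]
opening: 0.0088
gripper_force: 30.0
```

Call:
step_arm:
  steps:
    - [[-0.003,0.15,0.17,0,0,0],[-0.006,0.3,0.35,0,0,0],[-0.01,0.441,0.526,0,0,0],[-0.01,0.441,0.526,0,0,0],[-0.01,0.441,0.526,0,0,0]]

```text
clock: 10.85
tool_pos: [0.5865, 0.0521, 0.1643]
orientation: [-135.1, -0.0, 9.0]
force: [0.5, 0.6, -1.7]
opening: 0.0092
gripper_force: 30.0
```

```bash
python3 - <<'E'
from h import *
o=get_obs();print(o['opening'],o['gripper_force'],o['tool_pos'],o['orientation'],o['force'],o['joint_pos'])
a=[]
for n in('side','top'):
    p,d=snapshot(n);np.savez(n+'1.npz',p=p,d=d,**calibration(n));a.append(p)
c=lambda a,x,y,w,h:cv2.resize(a[y:y+h,x:x+w,::-1],(400,400),interpolation=cv2.INTER_CUBIC)
cv2.imwrite('pics/r1.png',np.hstack([c(a[0],220,130,110,110),c(a[1],240,150,100,100)]))
z=np.load('top1.npz');p,C=z['p'],cloud({k:z[k] for k in('mtx','rvec','tvec')},z['d'])
q=(p[...,1].astype(int)-p[...,0]>40)&(C[...,2]>.1)&(C[...,2]<.25)&(p[...,1].astype(int)-p[...,2]>20)
P=C[q];print('green',len(P),P.mean(0))
Rp=R.from_euler('xyz',o['orientation'],degrees=True)*D.inv();L=Rp.inv().apply(P-o['tool_pos'])
print('plate frame rel TCP',np.percentile(L,[2,50,98],axis=0))
E
```

```text
0.009178658073733366 29.973041117191315 [0.5864865  0.05205286 0.16425017] [-1.35087560e+02 -2.57373954e-02  9.04626465e+00] [ 0.53656897  0.59289547 -1.74283745] [ -6.42962304  27.01602738   3.89074811 -43.18107603 -83.96338721
 116.99211139]
green 619 [0.51498662 0.02995893 0.1808228 ]
plate frame rel TCP [[-0.11453036 -0.00154869 -0.00721492]
 [-0.07452385  0.00445629  0.01983389]
 [-0.03287564  0.00752764  0.0416488 ]]
```

View pics/r1.png

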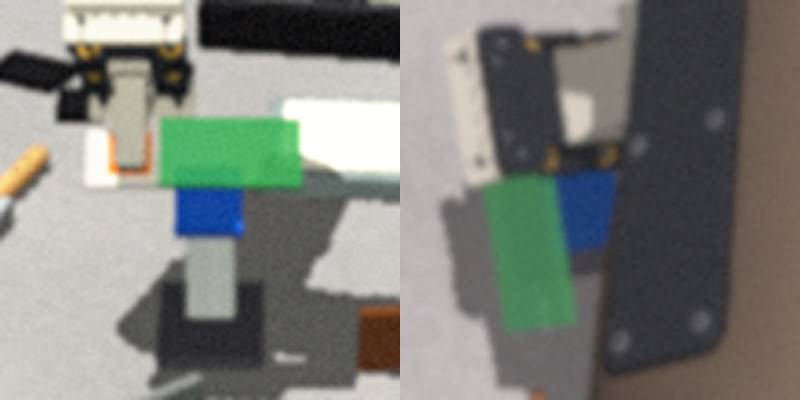

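The pictures show the plate held by its white end with the orange label facing the side camera. Its green part, at (230,150) in the left crop, is above and in front of the blue face. The measured grasp offsets match the plan, so I can lower it.

```bash
python3 - <<'E'
from h import *
Rp=restR();T=lambda x,y,z:(seat+Rp.apply([.049+x,y,-.017+z]),Rp*D)
plan([T(0,.010,.01),T(0,.004,.005),T(0,.001,.001)])
E
```

```text
[0.01, 0.5, 0.01, -0.0, 0.0, 0.0] rows>=1.0 -> [0.593 0.017 0.127] [-135.   -0.    9.]
[0.0, 0.06, 0.05, -0.0, 0.0, 0.0] rows>=0.2 -> [0.593 0.017 0.119] [-135.   -0.    9.]
[0.0, 0.03, 0.04, -0.0, 0.0, 0.0] rows>=0.1 -> [0.593 0.017 0.114] [-135.   -0.    9.]
```

Call:
step_arm:
  steps:
    - [[0,0.1,0,0,0,0],[0,0.2,0,0,0,0],[0.01,0.3,0,0,0,0],[0.01,0.4,0.01,0,0,0],[0.01,0.5,0.01,0,0,0],[0.01,0.5,0.01,0,0,0],[0.01,0.5,0.01,0,0,0]]

```text
clock: 11.65
tool_pos: [0.5923, 0.0177, 0.1262]
orientation: [-135.0, 0.0, 9.0]
force: [0.6, 0.0, -2.1]
opening: 0.0091
gripper_force: 30.0
```

Call:
step_arm:
  steps:
    - [[0,0.02,0.02,0,0,0],[0,0.04,0.03,0,0,0],[0,0.06,0.05,0,0,0],[0,0.06,0.05,0,0,0],[0,0.06,0.05,0,0,0]]

```text
clock: 12.15
tool_pos: [0.5924, 0.0174, 0.1189]
orientation: [-135.0, 0.0, 9.0]
force: [0.6, 0.1, -1.3]
opening: 0.009
gripper_force: 30.0
```

```bash
python3 - <<'E'
from h import *
o=get_obs();print(o['tool_pos'],o['orientation'],o['force'])
E
```

```text
[0.59238726 0.01737681 0.1189357 ] [-1.34993658e+02  3.34856981e-03  9.01923477e+00] [ 0.57276395  0.11065282 -1.32838851]
```

Call:
step_arm:
  steps:
    - [[0,0.01,0.01,0,0,0],[0,0.02,0.02,0,0,0],[0,0.03,0.03,0,0,0],[0,0.03,0.04,0,0,0],[0,0.03,0.04,0,0,0],[0,0.03,0.04,0,0,0]]

```text
clock: 12.75
tool_pos: [0.5929, 0.017, 0.1154]
orientation: [-135.1, -0.1, 9.0]
force: [0.0, -5.9, 8.1]
opening: 0.0092
gripper_force: 30.0
```

```bash
python3 - <<'E'
from h import *
o=get_obs();print(o['tool_pos'],o['orientation'],o['force'],restR().inv().apply(o['force']))
a=[]
for n in('side','top'):
    p,d=snapshot(n);np.savez(n+'2.npz',p=p,d=d,**calibration(n));a.append(p)
cv2.imwrite('pics/r2.png',cv2.resize(a[0][140:240,220:330,::-1],(660,600),interpolation=cv2.INTER_CUBIC))
E
```

```text
[0.59287429 0.01698437 0.115418  ] [-1.35062014e+02 -1.09798069e-01  9.03048786e+00] [ 0.03068011 -5.92439381  8.06979227] [-0.89647699  1.56520784  9.84720183]
```

View pics/r2.png

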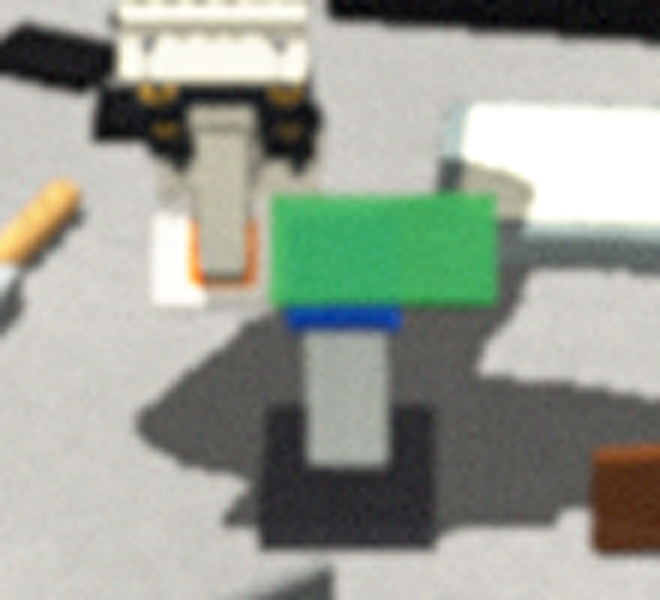

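The plate sits on the lip: about 10 N is pushing up the face, the label is up and the white end sticks out clear. Letting go.

Call:
step_arm:
  steps:
    - [[0,0,0,0,0,0],[0,0,0,0,0,0],[0,0,0,0,0,0],[0,0,0,0,0,0],[0,0,0,0,0,0],[0,0,0,0,0,0],[0,0,0,0,0,0],[0,0,0,0,0,0]]
  jaw: 130

```text
clock: 13.65
tool_pos: [0.5923, 0.018, 0.1139]
orientation: [-135.0, 0.0, 9.0]
force: [-0.8, 0.7, -1.0]
opening: 0.0429
gripper_force: 0.0
```

Call:
step_arm:
  steps:
    - [[0,0,-0.1,0,0,0],[0,0,-0.2,0,0,0],[0,0,-0.4,0,0,0],[0,0,-0.7,0,0,0],[0,0,-1,0,0,0],[0,0,-1,0,0,0],[0,0,-1,0,0,0]]

```text
clock: 14.35
tool_pos: [0.6038, -0.0528, 0.1855]
orientation: [-135.0, -0.1, 8.9]
force: [0.7, 0.8, 0.3]
opening: 0.0426
gripper_force: 0.0
```

```bash
python3 - <<'E'
from h import *
p,r=getcmd();p=p+r.apply([0,0,-.1]);json.dump([p.tolist(),r.as_quat().tolist()],open('cmd.json','w'))
o=get_obs();print(o['tool_pos'],o['orientation'],o['force'],p)
Rp=restR();G=lambda h:(seat+Rp.apply([.047,h-.0188,0]),Rp*R.from_matrix(np.array([[0,0,0]]*3)+np.eye(3)))
for n in('top','side'):
    p,d=snapshot(n);c=calibration(n);np.savez(n+'3.npz',p=p,d=d,**c);C=cloud(c,d);pi=p.astype(int)
    q=(pi[...,1]-pi[...,0]>40)&(pi[...,1]-pi[...,2]>20)&(C[...,2]>.09)&(C[...,2]<.18)&(abs(C[...,0]-.54)<.12)
    w=(p.min(2)>150)&(C[...,2]>.09)&(C[...,2]<.17)&(abs(C[...,0]-.61)<.05)&(abs(C[...,1])<.04)
    for nm,m in(('green',q),('white',w)):
        L=Rp.inv().apply(C[m]-seat)
        if len(L):
            print(n,nm,len(L),np.percentile(L,[2,50,98],axis=0).round(4).tolist())
    if n=='side':cv2.imwrite('pics/r3.png',cv2.resize(p[130:240,220:330,::-1],(600,600),interpolation=cv2.INTER_CUBIC))
E
```

```text
[ 0.60375758 -0.05280989  0.18547476] [-1.35026986e+02 -9.09401024e-02  8.92615202e+00] [0.71777889 0.7530001  0.33013384] [ 0.60357837 -0.05234847  0.18511645]
top green 628 [[-0.065, -0.002, -0.0213], [-0.0216, 0.0035, 0.0047], [0.0262, 0.0068, 0.027]]
top white 256 [[0.0299, -0.0082, -0.0242], [0.057, 0.0039, 0.0113], [0.0806, 0.007, 0.0265]]
side green 661 [[-0.0716, -0.0025, -0.0223], [-0.0263, 0.004, 0.0019], [0.0235, 0.0103, 0.0258]]
side white 265 [[0.0261, -0.0017, -0.0238], [0.0521, 0.0046, 0.0026], [0.0769, 0.0103, 0.0274]]
```

View pics/r3.png

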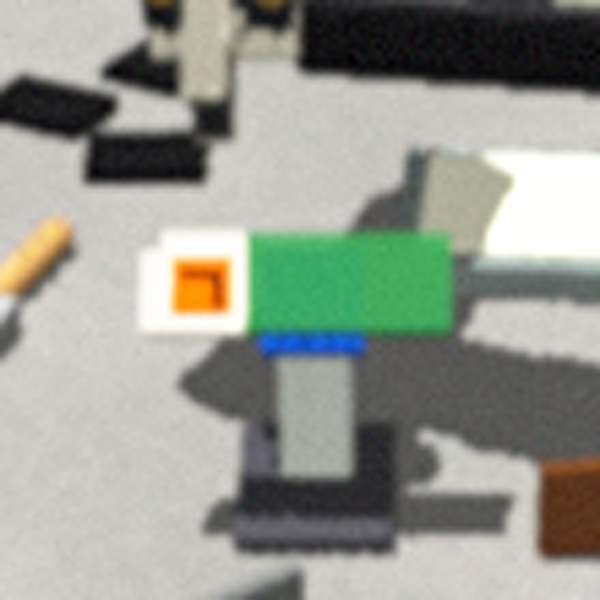

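```bash
python3 - <<'E'
from h import *
Rp=restR();G=lambda h:(seat+Rp.apply([.047,h-.0188,.002]),Rp*R.from_euler('x',90,degrees=True))
p,r=getcmd();X=lambda a:Rp*R.from_euler('x',a,degrees=True)
plan([([.604,-.09,.27],X(180)),([.60,-.03,.34],X(135)),([.595,.06,.32],X(90)),G(.11),G(.06)],nd=3)
E
```

```text
[-0.055, -0.337, -0.864, -0.0, 0.0, 0.0] rows>=1.9 -> [ 0.604 -0.09   0.27 ] [-135.   -0.    9.]
[0.027, -0.459, -0.036, -0.785, 0.0, 0.0] rows>=2.6 -> [ 0.602 -0.06   0.305] [-157.5    0.     9. ]
[0.028, -0.411, -0.208, -0.786, 0.0, 0.0] rows>=2.6 -> [ 0.6  -0.03  0.34] [-180.    0.    9.]
[0.046, -0.448, 0.1, -0.785, -0.0, 0.0] rows>=2.6 -> [0.598 0.015 0.33 ] [157.5   0.    9. ]
[0.045, -0.453, -0.079, -0.786, -0.0, 0.0] rows>=2.6 -> [0.595 0.06  0.32 ] [135.   0.   9.]
[-0.111, -0.98, 0.845, 0.0, -0.0, 0.0] rows>=2.6 -> [0.583 0.068 0.191] [135.   0.   9.]
[0.0, 0.0, 0.5, 0.0, -0.0, 0.0] rows>=1.0 -> [0.588 0.033 0.156] [135.   0.   9.]
```

Call:
step_arm:
  steps:
    - [[-0.02,-0.15,-0.4,0,0,0],[-0.055,-0.337,-0.864,0,0,0],[-0.055,-0.337,-0.864,0,0,0]]
  jaw: 0

```text
clock: 14.75
tool_pos: [0.6053, -0.0921, 0.275]
orientation: [-135.3, -0.4, 9.0]
force: [0.9, -0.0, 0.8]
opening: 0.0616
gripper_force: 0.0
```

Call:
step_arm:
  steps:
    - [[0.01,-0.15,-0.01,-0.26,0,0],[0.02,-0.3,-0.02,-0.52,0,0],[0.027,-0.459,-0.036,-0.785,0,0],[0.027,-0.459,-0.036,-0.785,0,0]]

```text
clock: 15.15
tool_pos: [0.6023, -0.0553, 0.309]
orientation: [-157.8, -0.4, 9.4]
force: [-0.7, 1.2, -0.3]
opening: 0.087
gripper_force: 0.0
```

Call:
step_arm:
  steps:
    - [[0.01,-0.14,-0.07,-0.26,0,0],[0.02,-0.28,-0.14,-0.52,0,0],[0.028,-0.411,-0.208,-0.786,0,0],[0.028,-0.411,-0.208,-0.786,0,0],[0.028,-0.411,-0.208,-0.786,0,0]]

```text
clock: 15.65
tool_pos: [0.599, -0.0275, 0.3387]
orientation: [-179.9, 0.1, 9.2]
force: [0.0, -0.3, 0.1]
opening: 0.0877
gripper_force: 0.0
```

Call:
step_arm:
  steps:
    - [[0.015,-0.15,0.03,-0.26,0,0],[0.03,-0.3,0.06,-0.52,0,0],[0.046,-0.448,0.1,-0.785,0,0],[0.046,-0.448,0.1,-0.785,0,0]]

```text
clock: 16.05
tool_pos: [0.596, 0.0168, 0.3255]
orientation: [157.2, 0.4, 9.2]
force: [-0.3, -0.0, -0.6]
opening: 0.0875
gripper_force: 0.0
```

Call:
step_arm:
  steps:
    - [[0.015,-0.15,-0.03,-0.26,0,0],[0.03,-0.3,-0.05,-0.52,0,0],[0.045,-0.453,-0.079,-0.786,0,0],[0.045,-0.453,-0.079,-0.786,0,0],[0.045,-0.453,-0.079,-0.786,0,0]]

```text
clock: 16.55
tool_pos: [0.5945, 0.0596, 0.3174]
orientation: [135.0, 0.3, 8.9]
force: [-0.3, 0.1, 0.5]
opening: 0.0873
gripper_force: 0.0
```

Call:
step_arm:
  steps:
    - [[-0.04,-0.33,0.28,0,0,0],[-0.08,-0.66,0.56,0,0,0],[-0.111,-0.98,0.845,0,0,0],[-0.111,-0.98,0.845,0,0,0],[-0.111,-0.98,0.845,0,0,0]]

```text
clock: 17.05
tool_pos: [0.583, 0.0669, 0.1917]
orientation: [135.0, 0.0, 8.9]
force: [0.9, 0.5, 0.4]
opening: 0.088
gripper_force: 0.0
```

```bash
python3 - <<'E'
from h import *
o=get_obs();print(o['tool_pos'],o['orientation'],o['joint_pos'],o['opening'])
Rp=restR();print('rel seat',Rp.inv().apply(o['tool_pos']-seat))
E
```

```text
[0.58299162 0.06692734 0.19172962] [1.35014250e+02 1.90491305e-02 8.87603362e+00] [ 45.49779964  23.33640024 -28.17085629  36.36252814 -73.0829175
  31.49415747] 0.08802866203939798
rel seat [0.0473188  0.09123204 0.0031379 ]
```

Call:
step_arm:
  steps:
    - [[0,0,0.25,0,0,0],[0,0,0.5,0,0,0],[0,0,0.6,0,0,0],[0,0,0.7,0,0,0],[0,0,0.8,0,0,0],[0,0,0.9,0,0,0],[0,0,1,0,0,0],[0,0,1,0,0,0]]

```text
clock: 17.85
tool_pos: [0.5929, -0.0028, 0.119]
orientation: [134.9, 0.1, 9.0]
force: [-0.6, 0.1, 0.1]
opening: 0.0875
gripper_force: 0.0
```

Call:
step_arm:
  steps:
    - [[0,0,0.05,0,0,0],[0,0,0.1,0,0,0],[0,0,0.1,0,0,0],[0,0,0.1,0,0,0]]

```text
clock: 18.25
tool_pos: [0.5946, -0.0087, 0.1127]
orientation: [135.0, 0.0, 9.0]
force: [1.2, -0.2, 0.7]
opening: 0.0873
gripper_force: 0.0
```

Call:
step_arm:
  steps:
    - [[0,0,0,0,0,0],[0,0,0,0,0,0],[0,0,0,0,0,0],[0,0,0,0,0,0],[0,0,0,0,0,0],[0,0,0,0,0,0],[0,0,0,0,0,0],[0,0,0,0,0,0]]
  jaw: 255

```text
clock: 19.05
tool_pos: [0.5946, -0.0086, 0.1127]
orientation: [135.0, -0.0, 9.0]
force: [-0.6, 0.0, 0.4]
opening: 0.0499
gripper_force: 30.0
```

```bash
python3 - <<'E'
from h import *
Rp=restR()
p,r=getcmd();p=p+r.apply([0,0,.06]);json.dump([p.tolist(),r.as_quat().tolist()],open('cmd.json','w'))
o=get_obs();print(o['tool_pos'],p,o['orientation'],o['opening'],o['gripper_force'],o['force']);print('rel seat',Rp.inv().apply(o['tool_pos']-seat))
# lift along normal & level; then to panel. plate heading phi at panel
plan([(p+np.array([-.01,.05,.09]),r)])
E
```

```text
[ 0.59455842 -0.00863533  0.11269702] [ 0.59470612 -0.00914972  0.11314527] [ 1.34998172e+02 -2.93842672e-03  9.01173277e+00] 0.049876098924116284 29.999225735664368 [-0.57956284  0.00241781  0.37019562]
rel seat [ 0.04692259 -0.01870497  0.00130593]
[-0.02, 0.276, -0.997, 0.0, 0.0, 0.0] rows>=2.1 -> [0.585 0.041 0.203] [135.   0.   9.]
```

Call:
step_arm:
  steps:
    - [[0,0.05,-0.18,0,0,0],[-0.01,0.1,-0.36,0,0,0],[-0.01,0.15,-0.54,0,0,0],[-0.02,0.2,-0.72,0,0,0],[-0.02,0.25,-0.9,0,0,0],[-0.02,0.276,-0.997,0,0,0],[-0.02,0.276,-0.997,0,0,0]]

```text
clock: 19.75
tool_pos: [0.585, 0.0423, 0.2033]
orientation: [135.1, -0.1, 9.0]
force: [-0.4, -0.8, -2.3]
opening: 0.0495
gripper_force: 30.0
```

```bash
python3 - <<'E'
from h import *
o=get_obs();print(o['tool_pos'],o['orientation'],o['opening'],o['gripper_force'],o['force'])
d=Rz(9)*D
f=np.array([.4772,-.2997,0])+.069*np.array([np.cos(np.radians(9)),np.sin(np.radians(9)),0])
plan([([.58,.03,.28],Rz(9)*R.from_euler('x',157.5,degrees=True)),([.57,0,.30],d),([f[0],f[1],.26],d),([f[0],f[1],.165],d)])
E
```

```text
[0.58500687 0.04225441 0.20333561] [ 1.35067295e+02 -9.99250619e-02  9.04980940e+00] 0.04949393793627888 30.001246333122253 [-0.39014595 -0.77195009 -2.27330866]
[-0.064, 0.614, -0.472, 0.786, -0.0, 0.0] rows>=2.6 -> [0.58 0.03 0.28] [157.5   0.    9. ]
[-0.146, 0.336, -0.078, 0.785, -0.0, 0.0] rows>=2.6 -> [ 0.57 -0.    0.3 ] [-180.    0.    9.]
[-0.232, 0.938, 0.133, -0.0, 0.0, 0.0] rows>=2.0 -> [ 0.562 -0.096  0.287] [-180.    0.    9.]
[-0.232, 0.938, 0.134, -0.0, 0.0, 0.0] rows>=2.0 -> [ 0.554 -0.193  0.273] [-180.    0.    9.]
[-0.231, 0.939, 0.133, -0.0, 0.0, 0.0] rows>=2.0 -> [ 0.545 -0.289  0.26 ] [-180.    0.    9.]
[-0.0, -0.0, 0.95, -0.0, 0.0, 0.0] rows>=1.9 -> [ 0.545 -0.289  0.165] [-180.    0.    9.]
```

Call:
step_arm:
  steps:
    - [[-0.02,0.15,-0.12,0.2,0,0],[-0.03,0.3,-0.24,0.4,0,0],[-0.05,0.45,-0.36,0.6,0,0],[-0.064,0.614,-0.472,0.786,0,0],[-0.064,0.614,-0.472,0.786,0,0]]

```text
clock: 20.25
tool_pos: [0.5811, 0.0292, 0.2832]
orientation: [157.8, -0.4, 8.8]
force: [0.2, 0.2, -2.6]
opening: 0.0497
gripper_force: 30.0
```

Call:
step_arm:
  steps:
    - [[-0.04,0.08,-0.02,0.2,0,0],[-0.08,0.16,-0.04,0.4,0,0],[-0.12,0.25,-0.06,0.6,0,0],[-0.146,0.336,-0.078,0.785,0,0],[-0.146,0.336,-0.078,0.785,0,0]]

```text
clock: 20.75
tool_pos: [0.5698, -0.0022, 0.2994]
orientation: [-179.9, 0.0, 8.7]
force: [1.4, -1.0, -2.6]
opening: 0.0497
gripper_force: 30.0
```

Call:
step_arm:
  steps:
    - [[-0.06,0.23,0.03,0,0,0],[-0.12,0.47,0.07,0,0,0],[-0.18,0.7,0.1,0,0,0],[-0.232,0.938,0.133,0,0,0]]

```text
clock: 21.15
tool_pos: [0.5604, -0.0968, 0.2841]
orientation: [179.9, 0.2, 9.0]
force: [0.3, 0.3, -2.3]
opening: 0.0494
gripper_force: 30.0
```

Call:
step_arm:
  steps:
    - [[-0.06,0.23,0.03,0,0,0],[-0.12,0.47,0.07,0,0,0],[-0.18,0.7,0.1,0,0,0],[-0.232,0.938,0.134,0,0,0]]

```text
clock: 21.55
tool_pos: [0.5521, -0.1929, 0.2707]
orientation: [180.0, 0.2, 9.0]
force: [0.4, 0.3, -3.5]
opening: 0.0497
gripper_force: 30.0
```

Call:
step_arm:
  steps:
    - [[-0.06,0.23,0.03,0,0,0],[-0.12,0.47,0.07,0,0,0],[-0.18,0.7,0.1,0,0,0],[-0.231,0.939,0.133,0,0,0],[-0.231,0.939,0.133,0,0,0]]

```text
clock: 22.05
tool_pos: [0.5436, -0.2903, 0.2564]
orientation: [-180.0, 0.3, 8.8]
force: [0.4, 0.5, -2.8]
opening: 0.0497
gripper_force: 30.0
```

Call:
step_arm:
  steps:
    - [[0,0,0.25,0,0,0],[0,0,0.5,0,0,0],[0,0,0.75,0,0,0],[0,0,0.95,0,0,0],[0,0,0.95,0,0,0],[0,0,0.95,0,0,0]]

```text
clock: 22.65
tool_pos: [0.5449, -0.2881, 0.164]
orientation: [180.0, 0.1, 9.0]
force: [-0.7, -0.3, -1.6]
opening: 0.0496
gripper_force: 30.0
```

```bash
python3 - <<'E'
from h import *
o=get_obs();print(o['tool_pos'],o['orientation'],o['opening'],o['gripper_force'],o['force'])
a=[]
for n in('top','side'):
    p,d=snapshot(n);c=calibration(n);C=cloud(c,d);pi=p.astype(int);a.append(p)
    q=(pi[...,1]-pi[...,0]>30)&(pi[...,1]-pi[...,2]>20)&(C[...,2]>.08)&(C[...,2]<.27)&(abs(C[...,0]-.48)<.12)&(abs(C[...,1]+.3)<.1)
    P=C[q];print(n,len(P))
    if len(P)>20:
        A=np.c_[P[:,:2]-P[:,:2].mean(0),np.ones(len(P))];print(P.mean(0),np.linalg.lstsq(A,P[:,2],rcond=None)[0],cv2.minAreaRect(P[:,:2].astype(np.float32)))
cv2.imwrite('pics/f.png',np.hstack([cv2.resize(a[0][150:290,310:450,::-1],(400,400)),cv2.resize(a[1][90:210,240:360,::-1],(400,400))]))
E
```

```text
[ 0.54486375 -0.28810539  0.1640095 ] [1.79991713e+02 1.43532548e-01 9.03447711e+00] 0.04964029968823226 29.998565018177032 [-0.68631973 -0.29287108 -1.62770486]
top 728
[ 0.46797987 -0.2983452   0.1849863 ] [0.02181462 0.04356779 0.1849863 ] ((0.4687703847885132, -0.2916788160800934), (0.08039043843746185, 0.06524725258350372), 9.721813201904297)
side 283
[ 0.47581132 -0.2919181   0.18721639] [ 0.0192388  -0.05047805  0.18721639] ((0.4760288894176483, -0.29658761620521545), (0.09778503328561783, 0.06222621351480484), 8.886030197143555)
```

View pics/f.png

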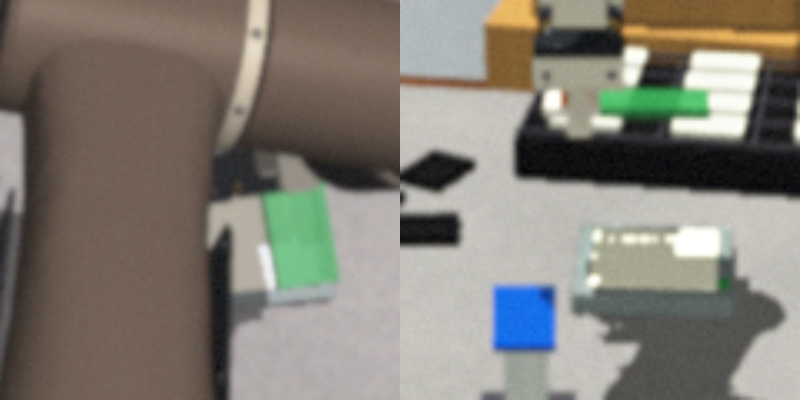

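The plate is level over the panel, green part at (655,102) in the right crop, with its clear part within about 5 mm of the panel's middle. I lower it to about 12 cm above the panel, check, and hand in.

Call:
step_arm:
  steps:
    - [[0,0,0.1,0,0,0],[0,0,0.2,0,0,0],[0,0,0.3,0,0,0],[0,0,0.38,0,0,0],[0,0,0.38,0,0,0],[0,0,0.38,0,0,0],[0,0,0.38,0,0,0],[0,0,0.38,0,0,0],[0,0,0.38,0,0,0],[0,0,0.38,0,0,0]]

```text
clock: 23.75
tool_pos: [0.5453, -0.2885, 0.1269]
orientation: [180.0, -0.0, 9.0]
force: [-0.1, -0.3, -1.7]
opening: 0.0498
gripper_force: 30.0
```

```bash
python3 - <<'E'
from h import *
o=get_obs();print(o['tool_pos'],o['orientation'],o['gripper_force'],abs(o['qvel']).max())
print(close_job())
E
```

```text
[ 0.54532067 -0.28849971  0.12685239] [ 1.79990838e+02 -2.33659598e-02  9.00599954e+00] 29.998559653759003 0.203213062486416
the job is handed in; nothing more can be done
None
```

I handed the job in at about 24 s, no verdict returned: the plate was let go on the sloped rest label up, regripped by its frosted end, and held level, label up, about 12 cm above the panel, its clear part within about 1 cm of the panel's middle.

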